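Third hand: hold a rack bracket against its rail for screwing

TASK

Be a third hand for someone who is about to screw a spice rack together: pick up the larger of the two wooden brackets with a light grip (the wood is soft: no more than 60 N), bring its end plate, upright and held clear of the surface, flat and centred against the front of the wooden rail in the jig so that their screw holes meet, and press the rail back on its springs with a steady 10 N or so, never 20 N. Finish while still holding and pressing it there; do not let go, and leave everything else where it is.

Things in the scene. Friction and masses are not known exactly. Their poses are not given: they have to be found in the camera images.
- bracket: the larger wooden bracket (120 g, mm), upright on the surface, a T from above: web 16 thick (local y), 44 high, along local x; end plate 56 wide (y) x 50 high x 8 thick at its +x end; cross boss 28 long, 26 diameter at its -x end. Origin on the underside, mid web: grip there from above across y. Plate's front face at local x = +45, its back at +37, boss centre at -39
- bracket_face (a point): centre of the front face of the larger bracket's end plate (local +45, 0, +25 in the bracket's frame, same axes): the face to be pressed against the rail
- jig: the screwing jig (mm), fixed. Origin on the surface straight below the centre of the unpressed rail's front face; local x points away from the robot (the pressing direction), z up. Base plate 100 x 160 x 12 from x = +30 to +130; grey rear block 100 wide, top at z = 105, from x = +100 to +125. In front of the rail is only free surface
- rail_face (a point): centre of the front face of the wooden rail in the jig, 75 mm above the surface; axes as the jig's, moves with the rail. Rail 110 wide (y), 60 high (z from 45 to 105), 20 thick; four pilot holes round the centre (18.5 to either side, 12.5 above and below) match those of the larger bracket's plate
- rail (a joint): how far the rail has been pushed back on its springs, along the jig's +x: 0 at rest, 0.040 m at its end stop. Spring 500 N/m without preload, so 10 N is 0.020 m. A pointer at the +y end of the rail stands between two dark lines on the base plate from 0.010 to 0.030 m
- short_bracket: a smaller wooden bracket of the same form, not the one to use: end plate 40 wide x 34 high x 8 thick, web 16 thick and 28 high, 60 overall length without the boss's curve. Origin on its underside, 30 behind its plate's front face. Stands on the surface, plate on its local +x side. It and the larger bracket swap places between runs
- screwdriver: a screwdriver, black handle, 160 mm long, up to about 30 mm thick, lying on the surface along its local x between the two brackets. Origin on its underside at mid length, tip towards +x
- timer: round twist timer, 68 across, 43 high, at the left. Origin at the centre of its underside
- tin: food tin, 75 across, 58 high, at the right. Origin at the centre of its underside

How it is judged:
By the outcome, as a careful person would: the job done as asked, in the order asked, and still so for the second after the job is handed in, while the arm keeps its last pose, push and grip.
It also fails if it takes over 42 s, if anything falls off the work surface, if the arm or the gripper's body presses on something with over 40 N, if the wrist force passes 120 N, or if a joint passes its speed limit or range.

ROBOT

A 6-joint arm with a two-finger parallel gripper is mounted at the origin on a cart in front of the work surface, level with it; the furniture and walls round the work are solid. World frame = base frame: x ahead of the robot, y to its left, z up, the work surface at z = 0. Lengths are in m, angles in rad, forces in N, time in s.
With the tool pointing down it reaches from about 0.275 to 0.725 m from the base axis. Payload 15.9 kg.
Tool frame: the origin (TCP) lies at the very end of the fingers, on their centre line; the grasp point (between the pads) lies behind it (ctrl.grip_point_offset is the z of the grasp point in the tool frame, in m); z points along the fingers, y is the line along which they close (so a half turn about z gives the same grasp; the last joint's range is limited). The gripper opens to 85 mm and grips with 20 to 120 N. Pads are 22 mm wide; open, the fingers measure 114 mm over their backs; the gripper's body (76 mm by 85 mm) begins 54 mm behind the grasp point. The pads swing forward as they close: fully open they stand 13 mm farther back than shut.
Start: joints at [-1.224, 0.213, -0.034, 1.323, 0, 1.571], TCP at [0.17, -0.47, 0.231] pointing down, gripper open.
Joint ranges: [-2.98, 2.98], [-0.74, 1.72], [-1.14, 1.35], [-2.1, 2.04], [-1.57, 1.44], [-3.14, 3.14]. Speed limits (rad/s): [1.89, 1.89, 2.39, 2.57, 3.14, 3.14].

INTERFACE

Orientations are given as a rotation vector (axis times angle).
In Python, from cell import ctrl gives the robot as it stands.
- The arm moves only by the shell command python3 drive.py FILE [FORCE], which reads ROWS from the file FILE. ROWS is a JSON object whose key "motion" holds a list of rows, 1 to 10 of them, each of 7 numbers: a rotation vector rx, ry, rz in normalised numbers (1 is 4 rad), then dx, dy, dz in shares of 0.8 m (1.0 is 0.8 m), then the finger opening in m; each row shifts and turns the commanded pose from where the row before left it, along the tool's axes as they then stand; what a row does not reach is not made up. A row lasts 1/12 s, in which the tool goes at most 0.0417 m and 0.125 rad, less where a joint would pass 70% of its speed; a pose out of reach is approached as far as the arm can. The fingers move at their own pace and stop on an object; FORCE is the grip in N (left out, the last holds). Time passes only in rows, so rows that do not move let the fingers close. It prints the time, the measured TCP pose, the force, the opening and the grip force at its end. No shift or turn number may pass 1 either way. Input that does not fit is refused with a message, and nothing moves.
- ctrl.get_obs(): the state, without advancing time (a new reading comes with each control period).
- ctrl.grab_frame(name): name is "scene" or "top"; returns the picture (384x512x3 uint8, red, green, blue); there is no depth.
- ctrl.camera_params(name): a dict with "fovy" (degrees; the focal length in pixels is half the picture's height over the tangent of half this angle, whatever the lens; pixels are square), "cx", "cy" (the principal point, pixels), "position" and "rotation" of the camera in the world. Camera axes: x right, y down, z forward; pixel columns grow to the right and rows downward; lengths in m; the calibration is good to about 2 mm. A picture is of the moment at which its call begins. camera_params takes no time and is no camera call.
- ctrl.hand_in(): hands the job in; it is judged then, once.
The state is a dict: "t": time; "qpos": joint angles; "joint_vel": joint speeds; "tau": joint torques, N m; "tool_pos": TCP position; "orientation": TCP orientation; "contact_force": force on the tool from outside, world axes, zero at the start; "ft_torque": the same for the moment, N m; "finger_gap": finger opening in m; "finger_force": force on a finger pad.
Only numpy, scipy, OpenCV 4.12 (cv2) and the standard library are available. Lean on these libraries where they do the work, as an engineer would, in place of code of your own. Each camera call takes 0.05 s, during which the arm holds its last target. There are 200 camera calls.

## Working session

There is one attempt and no reset: what is moved stays moved. The work goes in short steps, Python scripts to look and compute and a shell command to move; the robot and the scene stay as the last step left them, time stands still between calls to the robot, and variables do not carry over. Pictures are saved under pics/ and viewed, at most 10 in all, crops included, and the job is handed in when it is done.

```bash
ls; mkdir -p pics
python3 - <<'E'
from cell import ctrl
import cv2,numpy as np
for n in("top","scene"):
    im=ctrl.grab_frame(n); cv2.imwrite(f"pics/{n}0.png",im[...,::-1]); print(n,ctrl.camera_params(n))
o=ctrl.get_obs(); print(o, ctrl.grip_point_offset)
E
```

```text
cell.py
drive.py
pics
top {'fovy': 45.259952607217286, 'cx': 250.4805884541348, 'cy': 195.00207357587348, 'position': array([ 0.36028284, -0.01714114,  1.1273387 ]), 'rotation': array([-2.14173845,  2.1201411 , -0.13453008])}
scene {'fovy': 42.25047782735505, 'cx': 257.1544849749379, 'cy': 190.25284115390326, 'position': array([0.02144026, 0.68636197, 0.64639891]), 'rotation': array([-0.80644168,  2.39134797, -1.3103955 ])}
{'t': 0.1, 'qpos': array([-1.22397880e+00,  2.13301209e-01, -3.50037911e-02,  1.32348730e+00,
        3.95576115e-06,  1.57078522e+00]), 'joint_vel': array([-3.92116386e-05, -6.71997413e-04,  2.28308238e-03,  1.56443032e-03,
        2.13154331e-05,  3.95167374e-04]), 'tau': array([-7.44438566e-04, -6.87249541e+01,  4.87803483e+01,  1.23482294e-02,
        1.11913891e-04,  6.22679704e-05]), 'tool_pos': array([ 0.16984973, -0.46993945,  0.23086556]), 'orientation': array([-3.09350610e+00, -5.41901283e-01,  2.63723425e-04]), 'contact_force': array([ 0.46702267, -0.53512593, -0.33630347]), 'ft_torque': array([ 0.01254982,  0.00196595, -0.0164337 ]), 'finger_force': 0.0, 'finger_gap': 0.08534137555839902} -0.0187
```

View pics/top0.png

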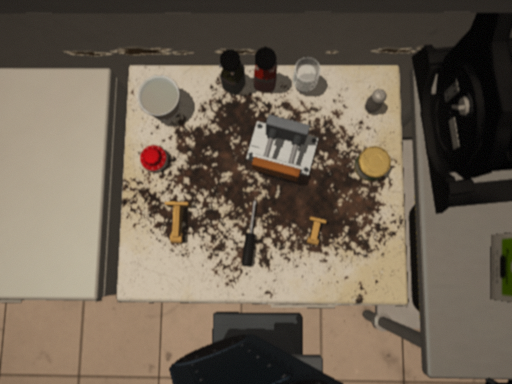

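View pics/scene0.png

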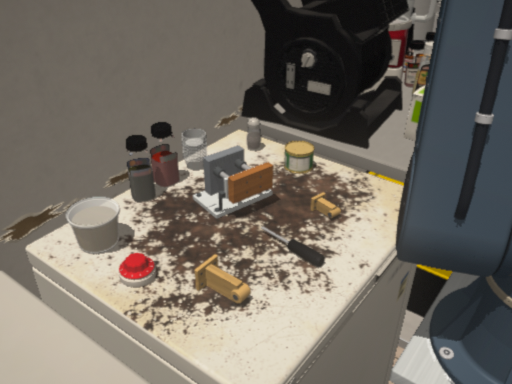

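Top view: the larger bracket is at left, about (177,222), with its plate towards the top of the picture. The rail in the jig is at about (275,170), slightly rotated, and the short bracket is at (316,230). Next I'll measure the larger bracket and the rail with masks.

```bash
cat > h.py <<'E'
import numpy as np,cv2
from scipy.spatial.transform import Rotation as R
from cell import ctrl
def cam(n):
    p=ctrl.camera_params(n); return p,192/np.tan(np.radians(p["fovy"]/2)),R.from_rotvec(p["rotation"]).as_matrix()
def ray(n,uv):
    p,f,M=cam(n); uv=np.atleast_2d(uv).astype(float)
    d=np.c_[(uv[:,0]-p["cx"])/f,(uv[:,1]-p["cy"])/f,np.ones(len(uv))]@M.T
    return np.array(p["position"]),d
def plane(n,uv,z):
    c,d=ray(n,uv); return c+d*((z-c[2])/d[:,2])[:,None]
def proj(n,P):
    p,f,M=cam(n); q=(np.atleast_2d(P)-p["position"])@M; return q[:,:2]/q[:,2:]*f+[p["cx"],p["cy"]]
def mask(im,lo,hi):
    return cv2.inRange(cv2.cvtColor(im,cv2.COLOR_RGB2HSV),np.array(lo),np.array(hi))
E
python3 - <<'E'
from h import *
t=cv2.imread("pics/top0.png");s=cv2.imread("pics/scene0.png")
for (u,v) in [(177,222),(275,171),(316,230)]: print("hsv",cv2.cvtColor(t,cv2.COLOR_BGR2HSV)[v,u])
a=cv2.resize(t[190:250,150:210],(400,400),interpolation=cv2.INTER_CUBIC)
b=cv2.resize(t[110:190,240:320],(400,400),interpolation=cv2.INTER_CUBIC)
c=cv2.resize(s[250:310,185:255],(400,300),interpolation=cv2.INTER_CUBIC)
d=cv2.resize(s[140:220,190:280],(400,300),interpolation=cv2.INTER_CUBIC)
cv2.imwrite("pics/c1.png",np.hstack([np.vstack([a[:300],c[:]]),np.vstack([b[:300],d])]) if 0 else np.vstack([np.hstack([cv2.resize(a,(300,300)),cv2.resize(b,(300,300))]),np.hstack([cv2.resize(c,(300,257)),cv2.resize(d,(300,257))])]))
for n,im in(("top",t),("scene",s)):
    m=mask(im[...,::-1].copy(),(8,110,110),(25,255,255)) 
    k,l,st,ce=cv2.connectedComponentsWithStats(m)
    for i in range(1,k):
        if st[i,4]>60: print(n,st[i],ce[i])
E
```

```text
hsv [ 17 151 174]
hsv [ 13 182  77]
hsv [ 17 150 185]
top [359 147  32  30 762] [374.2480315  161.24146982]
top [252 158  48  18 355] [275.74084507 166.46760563]
top [164 201  24  42 391] [175.25575448 220.29411765]
top [307 216  19  29 246] [314.89430894 230.02439024]
scene [416  71  10  14  80] [420.5     77.1375]
scene [285 141  29  16 355] [298.86760563 148.01408451]
scene [228 163  45  40 351] [244.28205128 176.88603989]
scene [368 171  36  15 136] [386.22794118 177.86764706]
scene [310 192  31  24 375] [324.08266667 204.75733333]
scene [ 194  254   56   49 1137] [221.60598065 280.58047493]
scene [416 264  37  16 206] [436.14563107 271.13106796]
```

View pics/c1.png

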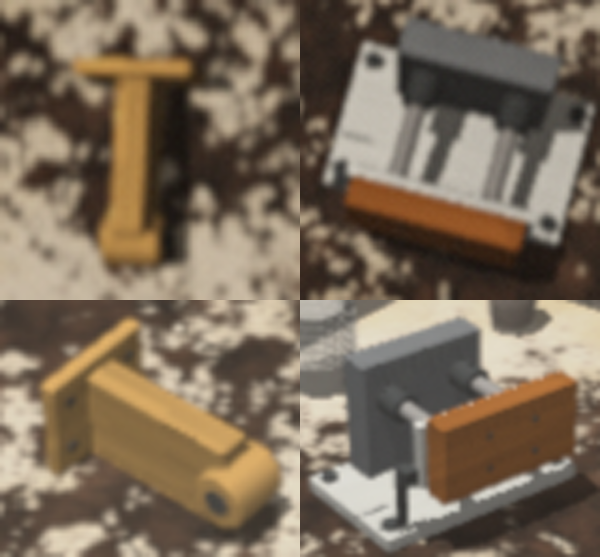

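Crops: the bracket plate's top edge runs from about (165,202) to (188,203), the web is straight, and the boss is at about (176,239). The rail's top face is the bright strip from (255,159) to (301,175) with its corners visible. The base plate and block are clearly visible.

```bash
cat > m.py <<'E'
from h import *
S=8
def big(im,x0,y0,x1,y1): return cv2.resize(im[y0:y1,x0:x1],None,fx=S,fy=S,interpolation=cv2.INTER_CUBIC)
def unbig(p,x0,y0): return (np.asarray(p,float)+.5)/S-.5+[x0,y0]
def largest(m):
    c=max(cv2.findContours(m,cv2.RETR_EXTERNAL,cv2.CHAIN_APPROX_NONE)[0],key=cv2.contourArea); return c
def rect(im,box,lo,hi,z,n="top"):
    c=largest(mask(big(im,*box),lo,hi)); r=cv2.boxPoints(cv2.minAreaRect(c)); P=plane(n,unbig(r,*box[:2]),z)
    c4=cv2.approxPolyDP(c,.03*cv2.arcLength(c,True),True)[:,0]
    return P,plane(n,unbig(c4,*box[:2]),z)
E
python3 - <<'E'
from m import *
np.set_printoptions(precision=4,suppress=True)
t=cv2.imread("pics/top0.png")[...,::-1].copy()
for nm,b,lo,hi,z in [("rail",(245,150,310,185),(8,150,105),(20,255,255),.105),("base",(238,110,322,185),(0,0,120),(180,60,255),.012)]:
    P,Q=rect(t,b,lo,hi,z); print(nm,"sides",np.linalg.norm(P-np.roll(P,-1,0),axis=1),"ctr",P.mean(0)); print(P[:,:2]); print("poly",Q[:,:2])
b=(155,195,200,250); g=mask(big(t,*b),(10,90,90),(25,255,255))
c=largest(g)
M=np.zeros_like(g); cv2.drawContours(M,[c],-1,255,-1)
for v in np.arange(199,244,1.):
    r=int((v-b[1]+.5)*S-.5); xs=np.where(M[r])[0]
    if len(xs):
        e=unbig([[xs[0],r],[xs[-1],r]],*b[:2]); P=plane("top",e,.047)
        hv=cv2.cvtColor(big(t,*b),cv2.COLOR_RGB2HSV)[r,xs[0]:xs[-1]:8,2]
        print(e[:,0],v,P[:,:2].ravel(),hv)
E
```

```text
rail sides [0.0173 0.109  0.0171 0.1087] ctr [ 0.5813 -0.0458  0.105 ]
[[ 0.5871  0.0089]
 [ 0.6038  0.0047]
 [ 0.5755 -0.1006]
 [ 0.559  -0.0962]]
poly [[ 0.6011  0.0049]
 [ 0.5858  0.0014]
 [ 0.5605 -0.0911]
 [ 0.5674 -0.0984]]
base sides [0.1008 0.165  0.0998 0.163 ] ctr [ 0.6512 -0.0644  0.012 ]
[[ 0.6235  0.0268]
 [ 0.7213  0.0028]
 [ 0.6783 -0.1565]
 [ 0.5818 -0.1308]]
poly [[ 0.7183 -0.0005]
 [ 0.6236  0.0243]
 [ 0.5836 -0.1285]
 [ 0.6644 -0.1498]
 [ 0.6064 -0.1077]
 [ 0.6676 -0.0844]
 [ 0.6287 -0.0271]]
[169.9375 170.9375] 200.0 [0.5115 0.2029 0.5115 0.2005] [114]
[165.1875 186.5625] 201.0 [0.509  0.2142 0.5095 0.1631] [181 188 190 180 161 144 138 139 134 126 115 119 140 158 155 148 151 146
 135 114 102  95]
[163.8125 187.8125] 202.0 [0.5066 0.2174 0.5071 0.1601] [159 180 190 193 194 188 184 185 183 182 179 169 163 165 170 172 171 175
 175 171 162 158 156 134]
[163.1875 187.9375] 203.0 [0.5042 0.2188 0.5047 0.1597] [124 156 183 186 187 187 188 190 191 190 190 188 183 181 182 183 185 186
 187 188 186 183 185 175 140]
[163.9375 187.9375] 204.0 [0.5018 0.2169 0.5023 0.1596] [148
[... 3217 characters left out ...]
4  0.1724] [101 134 180 185 173 164 163 163 163 160 164 171 153  99]
[168.6875 181.4375] 238.0 [0.4213 0.2024 0.4216 0.1723] [125 153 181 182 176 176 177 177 177 180 185 183 146]
[169.0625 181.4375] 239.0 [0.419  0.2014 0.4193 0.1722] [147 167 176 176 177 179 179 179 181 184 183 168 119]
[169.4375 181.4375] 240.0 [0.4167 0.2005 0.417  0.1722] [167 164 162 163 166 167 166 167 170 174 173 146]
[169.9375 181.3125] 241.0 [0.4143 0.1992 0.4146 0.1724] [160 141 137 141 143 146 146 148 150 151 145 110]
[170.3125 181.0625] 242.0 [0.412  0.1982 0.4123 0.1729] [141 112 109 114 121 122 119 120 125 124 108]
[171.0625 180.8125] 243.0 [0.4097 0.1963 0.4099 0.1734] [117  92  97 118 125 107  97 110 119 107]
```

The larger bracket's origin is at about (0.465, 0.188) with yaw -0.7°. Its measured plate width is 56 mm, as given. The jig origin is at about (0.572, -0.043) with yaw -14.9°, and the rail and base estimates agree to 2 mm. I'll start moving over the bracket.

The rows are not in the units I measure in: shifts go in shares of 0.8 m and turns go in shares of 4 rad. I convert before sending: -0.0247 m / 0.8 = -0.0309, 0.024 m / 0.8 = 0.03, 0.1 rad / 4 = 0.025.

```bash
echo '{"motion": [[0, 0, 0, 0.03, -0.0309, 0, 0.085], [0, 0, 0, 0.03, -0.0309, 0, 0.085], [0, 0, 0, 0.03, -0.0309, 0, 0.085], [0, 0, 0, 0.03, -0.0309, 0, 0.085], [0, 0, 0, 0.03, -0.0309, 0, 0.085], [0, 0, 0, 0.03, -0.0309, 0, 0.085], [0, 0, 0, 0.03, -0.0309, 0, 0.085], [0, 0, 0, 0.03, -0.0309, 0, 0.085], [0, 0, 0.025, 0.03, -0.0309, 0, 0.085], [0, 0, 0, 0, 0, 0, 0.085]]}' > m.json && python3 drive.py m.json 40
cat > st.py <<'E'
from h import *
import sys
np.set_printoptions(precision=4,suppress=True)
o=ctrl.get_obs(); M=R.from_rotvec(o["orientation"]).as_matrix()
print("t",o["t"],"q",o["qpos"],"p",o["tool_pos"],"yaw_x",np.degrees(np.arctan2(M[1,0],M[0,0])),"tilt",M[:,2],"F",o["contact_force"],"gap",o["finger_gap"],"ff",o["finger_force"])
if len(sys.argv)>3: print("tool delta",M.T@(np.array(sys.argv[1:4],float)-o["tool_pos"]))
E
python3 st.py .465 .188 .231
```

```text
t: 0.93
tool_pos: [0.2981, -0.1857, 0.2313]
orientation: [-3.117, -0.387, -0.001]
contact_force: [-0.5, -0.3, -0.9]
finger_gap: 0.085
finger_force: 0.0
t 0.9333 q [-0.5582 -0.0932 -0.3629  1.3013  0.0013  2.3363] p [ 0.2981 -0.1857  0.2313] yaw_x 14.152956271462273 tilt [ 0.0005  0.0012 -1.    ] F [-0.4744 -0.2892 -0.95  ] gap 0.08497173102796307 ff 0.0
tool delta [ 0.2532 -0.3215  0.0008]
```

Converted, -0.125 rad / 4 = -0.0313.

```bash
r='';echo '{"motion": [[0, 0, -0.0313, 0, 0, 0, 0.085], [0, 0, -0.0313, 0, 0, 0, 0.085], [0, 0, -0.0313, 0, 0, 0, 0.085], [0, 0, -0.0313, 0, 0, 0, 0.085], [0, 0, -0.0313, 0, 0, 0, 0.085], [0, 0, -0.0313, 0, 0, 0, 0.085], [0, 0, -0.0313, 0, 0, 0, 0.085], [0, 0, -0.0313, 0, 0, 0, 0.085], [0, 0, -0.0313, 0, 0, 0, 0.085], [0, 0, -0.0313, 0, 0, 0, 0.085]]}' > m.json && python3 drive.py m.json
echo '{"motion": [[0, 0, -0.0313, 0, 0, 0, 0.085], [0, 0, -0.0313, 0, 0, 0, 0.085], [0, 0, -0.0313, 0, 0, 0, 0.085], [0, 0, -0.0313, 0, 0, 0, 0.085], [0, 0, -0.0313, 0, 0, 0, 0.085], [0, 0, -0.0313, 0, 0, 0, 0.085], [0, 0, -0.0313, 0, 0, 0, 0.085], [0, 0, -0.0313, 0, 0, 0, 0.085], [0, 0, -0.0313, 0, 0, 0, 0.085], [0, 0, -0.0313, 0, 0, 0, 0.085]]}' > m.json && python3 drive.py m.json
echo '{"motion": [[0, 0, -0.0313, 0, 0, 0, 0.085], [0, 0, -0.0313, 0, 0, 0, 0.085], [0, 0, -0.0328, 0, 0, 0, 0.085], [0, 0, 0, 0, 0, 0, 0.085]]}' > m.json && python3 drive.py m.json | tail -1; python3 st.py .465 .188 .231
```

```text
t: 1.77
tool_pos: [0.2965, -0.1898, 0.2311]
orientation: [-2.288, -2.152, 0.0]
contact_force: [-0.3, 0.6, 0.1]
finger_gap: 0.0852
finger_force: 0.0
t: 2.6
tool_pos: [0.2965, -0.1898, 0.2312]
orientation: [-0.597, -3.084, -0.0]
contact_force: [-0.1, 0.3, -0.3]
finger_gap: 0.0851
finger_force: 0.0
finger_force: 0.0
t 2.9333 q [-0.5693 -0.091  -0.3613  1.3009 -0.0001 -0.5624] p [ 0.2965 -0.1898  0.2311] yaw_x 179.60471685448223 tilt [-0.0004  0.0002 -1.    ] F [-0.4062  0.6001  0.1567] gap 0.08488236094383224 ff 0.0
tool delta [-0.1659  0.379   0.0001]
```

Converted, 0.0345 m / 0.8 = 0.0431, -0.0155 m / 0.8 = -0.0194.

```bash
echo '{"motion": [[0, 0, 0, -0.0194, 0.0431, 0.01, 0.085], [0, 0, 0, -0.0194, 0.0431, 0.01, 0.085], [0, 0, 0, -0.0194, 0.0431, 0.01, 0.085], [0, 0, 0, -0.0194, 0.0431, 0.01, 0.085], [0, 0, 0, -0.0194, 0.0431, 0.01, 0.085], [0, 0, 0, -0.0194, 0.0431, 0.01, 0.085], [0, 0, 0, -0.0194, 0.0431, 0.01, 0.085], [0, 0, 0, -0.0194, 0.0431, 0.01, 0.085], [0, 0, 0, -0.0194, 0.0431, 0.01, 0.085], [0, 0, 0, -0.0138, 0.0431, 0.01, 0.085]]}' > m.json && python3 drive.py m.json | tail -1; echo '{"motion": [[0, 0, 0, 0, 0.0425, 0, 0.085], [0, 0, 0, 0, 0, 0, 0.085]]}' > m.json && python3 drive.py m.json|tail -1; python3 st.py .465 .188 .010
```

```text
finger_force: 0.0
finger_force: 0.0
t 3.9333 q [ 0.4     0.2262 -0.2246  1.1209  0.0012  0.4148] p [0.4524 0.1917 0.1503] yaw_x 179.15278597804894 tilt [-0.0012  0.0008 -1.    ] F [ 0.1604 -0.0635  0.1332] gap 0.08496630226234032 ff 0.0
tool delta [-0.0129 -0.0036  0.1403]
```

Converted, 0.03 m / 0.8 = 0.0375, 0.02 m / 0.8 = 0.025.

```bash
echo '{"motion": [[0, 0, 0, -0.0163, -0.0045, 0.025, 0.085], [0, 0, 0, 0, 0, 0.0375, 0.085], [0, 0, 0, 0, 0, 0.0375, 0.085], [0, 0, 0, 0, 0, 0.0375, 0.085], [0, 0, 0, 0, 0, 0.025, 0.085], [0, 0, 0, 0, 0, 0.0125, 0.085], [0, 0, 0, 0, 0, 0, 0.085]]}' > m.json && python3 drive.py m.json | tail -1; python3 st.py .465 .188 .010
python3 - <<'E'
from h import *
a=ctrl.grab_frame("top")[180:260,130:230,::-1]; b=ctrl.grab_frame("scene")[200:330,150:300,::-1]
cv2.imwrite("pics/g.png",np.hstack([cv2.resize(a,(400,320)),cv2.resize(b,(369,320))]))
E
```

```text
finger_force: 0.0
t 4.5167 q [ 0.3749  0.3702 -0.4172  0.7868 -0.      0.3915] p [0.464  0.1826 0.0096] yaw_x 179.05118758347368 tilt [-0.0032 -0.0013 -1.    ] F [-0.263   0.4731 -0.4879] gap 0.08488349385297136 ff 0.0
tool delta [-0.0009  0.0054 -0.0005]
```

View pics/g.png

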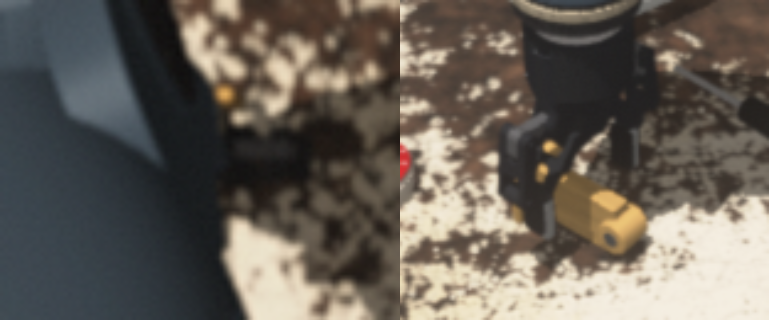

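The fingers straddle the web in the scene crop, and nothing is touching. I'll correct y by 5 mm and then close with 40 N.

Converted, 0.0054 m / 0.8 = 0.0068, -0.0009 m / 0.8 = -0.0011.

```bash
echo '{"motion": [[0, 0, 0, -0.0011, 0.0068, 0, 0.085], [0, 0, 0, 0, 0, 0, 0.04], [0, 0, 0, 0, 0, 0, 0.01], [0, 0, 0, 0, 0, 0, 0.01], [0, 0, 0, 0, 0, 0, 0.01], [0, 0, 0, 0, 0, 0, 0.01], [0, 0, 0, 0, 0, 0, 0.01], [0, 0, 0, 0, 0, 0, 0.01]]}' > m.json && python3 drive.py m.json 40; python3 st.py
```

```text
t: 5.28
tool_pos: [0.4664, 0.1889, 0.0115]
orientation: [0.021, 3.141, 0.0]
contact_force: [-1.2, 0.2, 4.6]
finger_gap: 0.0153
finger_force: 39.7
t 5.2833 q [ 0.3847  0.3727 -0.4073  0.7904  0.0001  0.3984] p [0.4664 0.1889 0.0115] yaw_x 179.21853200187886 tilt [ 0.0002  0.0002 -1.    ] F [-1.2189  0.1514  4.6091] gap 0.015278839410315059 ff 39.74282383918762
```

Converted, -0.03 m / 0.8 = -0.0375, -0.02 m / 0.8 = -0.025, 0.082 rad / 4 = 0.0205.

```bash
echo '{"motion": [[0, 0, 0, 0, 0, -0.0125, 0.01], [0, 0, 0, 0, 0, -0.025, 0.01], [0, 0, 0, 0, 0, -0.0375, 0.01], [0, 0, 0.0205, 0, 0, 0, 0.01], [0, 0, 0.0205, 0, 0, 0, 0.01], [0, 0, 0.0205, 0, 0, 0, 0.01], [0, 0, 0, 0, 0, 0, 0.01]]}' > m.json && python3 drive.py m.json; python3 st.py .480 -.019 .0715
```

```text
t: 5.87
tool_pos: [0.4663, 0.1888, 0.072]
orientation: [0.413, 3.114, 0.0]
contact_force: [0.3, 1.1, -1.3]
finger_gap: 0.0156
finger_force: 39.1
t 5.8667 q [ 0.3847  0.3073 -0.3269  0.9363 -0.      0.6484] p [0.4663 0.1888 0.072 ] yaw_x 164.89117121967857 tilt [ 0.0003  0.0001 -1.    ] F [ 0.2567  1.1489 -1.3113] gap 0.015601289655748913 ff 39.0690279006958
tool delta [-0.0674 -0.197   0.0004]
```

Converted, -0.03 m / 0.8 = -0.0375, -0.028 m / 0.8 = -0.035.

```bash
echo '{"motion": [[0, 0, 0, -0.0063, -0.0175, 0, 0.01], [0, 0, 0, -0.0125, -0.035, 0, 0.01], [0, 0, 0, -0.0125, -0.0375, 0, 0.01], [0, 0, 0, -0.0125, -0.0375, 0, 0.01], [0, 0, 0, -0.0125, -0.0375, 0, 0.01], [0, 0, 0, -0.0125, -0.0375, 0, 0.01], [0, 0, 0, -0.01, -0.0275, 0, 0.01], [0, 0, 0, -0.005, -0.0163, 0.0075, 0.01], [0, 0, 0, 0, 0, 0.005, 0.01], [0, 0, 0, 0, 0, 0, 0.01]]}' > m.json && python3 drive.py m.json; python3 st.py .480 -.019 .0615
python3 - <<'E'
from h import *
A=ctrl.grab_frame("top")[...,::-1]; B=ctrl.grab_frame("scene")[...,::-1]
cv2.imwrite("pics/top1.png",A);cv2.imwrite("pics/scene1.png",B)
cv2.imwrite("pics/p.png",np.hstack([cv2.resize(A[110:230,220:320],(333,400),interpolation=2),cv2.resize(B[140:260,180:320],(467,400),interpolation=2)]))
E
```

```text
t: 6.7
tool_pos: [0.4799, -0.0192, 0.0608]
orientation: [-0.406, -3.114, -0.0]
contact_force: [-1.0, 0.5, -2.5]
finger_gap: 0.0151
finger_force: 39.4
t 6.7 q [-0.0401  0.2774 -0.4004  0.8942  0.0001  0.2188] p [ 0.4799 -0.0192  0.0608] yaw_x 165.16149925907754 tilt [-0.0012  0.0002 -1.    ] F [-1.0462  0.5062 -2.4982] gap 0.015133089008555851 ff 39.354175329208374
tool delta [-0.      0.0003 -0.0007]
```

View pics/p.png

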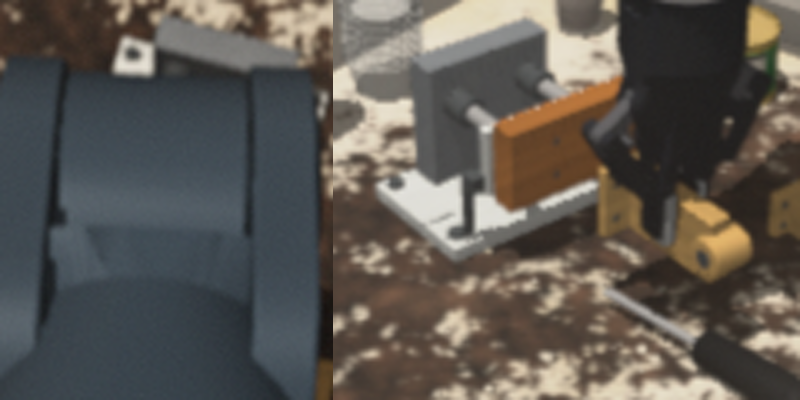

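Scene crop: the bracket is held level with its plate parallel to the rail. The top view is blocked by the arm. Next I'll mark the predicted corner points of the rail and plate on the scene view, to check the alignment.

Run:
```python
from h import *
B=cv2.imread("pics/scene1.png"); B0=cv2.imread("pics/scene0.png")
def pts(o,yaw,L): 
    M=R.from_euler("z",yaw).as_matrix(); return np.array(L)@M.T+np.array(o)
yw=np.radians(-14.85)
J=pts((.572,-.0433,0),yw,[(0,.055,.045),(0,.055,.105),(0,-.055,.105),(0,-.055,.045),(.02,.055,.105),(0,.0185,.0875),(0,.0185,.0625),(0,-.0185,.0875),(0,-.0185,.0625)])
K=pts((.4799,-.0192,.0493),yw,[(.037,.028,0),(.037,.028,.05),(.045,.028,.05),(.037,-.028,.05),(-.039,.014,.013)])
def ov(im,P,x0,y0,x1,y1,s):
    c=cv2.resize(im[y0:y1,x0:x1],None,fx=s,fy=s,interpolation=2)
    for u in proj("scene",P):
        q=(u-[x0,y0]+.5)*s-.5; cv2.drawMarker(c,tuple(int(i) for i in q.round()),(255,0,255),cv2.MARKER_CROSS,9,1)
    return c
print(proj("scene",J).round(1).tolist()); print(proj("scene",K).round(1).tolist())
cv2.imwrite("pics/o.png",np.vstack([ov(B0,J,222,158,278,212,7)[:,:385],ov(B,K,255,185,313,227,7)[:,:385]])[:672] if 0 else np.hstack([ov(B0,J,222,158,278,212,7),ov(B,K,255,185,311,239,7)]))
```

```text
[[234.3, 204.2], [233.8, 180.3], [274.4, 164.4], [273.7, 187.5], [228.2, 176.4], [247.8, 181.9], [247.8, 191.7], [261.3, 176.4], [261.2, 186.2]]
[[261.2, 210.5], [261.5, 190.4], [259.1, 188.7], [282.4, 181.6], [290.5, 220.1]]
```

View pics/o.png

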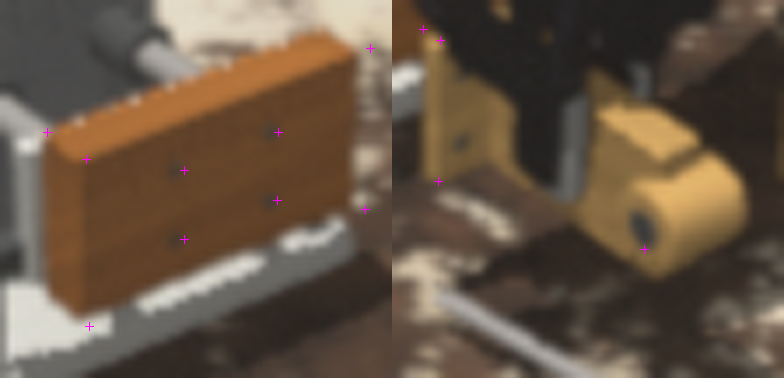

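Overlay: the rail holes lie about 1 px left of the prediction, and the held plate's corner is close to its predicted point. I'll measure the holes sub-pixel.

Run:
```python
from h import *
yw=np.radians(-14.85); M=R.from_euler("z",yw).as_matrix()
def dark(f,u,v,r=3):
    g=cv2.imread(f,0).astype(np.float32); u0,v0=int(round(u)),int(round(v))
    p=g[v0-r:v0+r+1,u0-r:u0+r+1]; w=np.clip(np.median(p)-6-p,0,None)
    yy,xx=np.mgrid[-r:r+1,-r:r+1]; return p.astype(int),np.array([u0+(w*xx).sum()/w.sum(),v0+(w*yy).sum()/w.sum()])
def onplane(uv,pt,n):
    c,d=ray("scene",uv); return c+d*((np.dot(pt-c,n))/(d@n))[:,None]
n=M[:,0]; O=np.array([.572,-.0433,0])
H=[]
for y,z in[(.0185,.0875),(.0185,.0625),(-.0185,.0875),(-.0185,.0625)]:
    e=proj("scene",O+M@[0,y,z])[0]; p,c=dark("pics/scene0.png",e[0]-1,e[1]); H.append(c); print("rail",(c-e).round(2),p[2:5].tolist() if 0 else "")
for dx in(0,.002):
    L=(onplane(H,O+n*dx,n)-O)@M; print(dx,L[:,1:].round(4).tolist(),L.mean(0).round(4))
Bo=np.array([.4799,-.0192,.0493]) ; h=[]
for y,z in[(.0185,.0375),(.0185,.0125)]:
    e=proj("scene",Bo+M@[.037,y,z])[0]; p,c=dark("pics/scene1.png",*e); h.append(c); print("plate",e,(c-e).round(2)); print(p)
print((onplane(h,Bo+n*.037,n)-Bo)@M)
```

```text
rail [-1.29  0.12] 
rail [-1.14  0.3 ] 
rail [-1.34  0.56] 
rail [-1.18  0.34] 
0 [[0.022, 0.0885], [0.0216, 0.063], [-0.0148, 0.0874], [-0.0152, 0.0629]] [-0.      0.0034  0.0754]
0.002 [[0.0204, 0.0869], [0.0201, 0.0613], [-0.0164, 0.0859], [-0.0168, 0.0613]] [0.002  0.0018 0.0739]
plate [265.01216212 193.9422509 ] [ 1.26 -1.46]
[[89 42 33 33 35 35 36]
 [83 48 37 34 33 35 35]
 [87 65 44 35 35 34 35]
 [94 82 58 39 36 34 34]
 [95 84 68 53 51 43 35]
 [94 86 78 77 77 65 49]
 [94 91 90 90 88 84 74]]
plate [264.80548324 203.97088414] [-0.25  1.  ]
[[ 95  95  96  97  97  97  98]
 [ 99  97  97  96  94  95  98]
 [100  96  93  90  91  93  99]
 [ 97  91  83  77  86  92 100]
 [ 94  87  73  72  87  94 100]
 [ 94  87  79  82  92  94  98]
 [ 95  93  90  88  92  91  94]]
[[0.037      0.01521176 0.03978329]
 [0.037      0.01913014 0.01023519]]
```

Converted, -0.015 m / 0.8 = -0.0188, -0.0015 m / 0.8 = -0.0019.

```bash
echo '{"motion": [[0, 0, 0, -0.0125, 0.0013, -0.0019, 0.01], [0, 0, 0, -0.0188, 0, 0, 0.01], [0, 0, 0, -0.015, 0, 0, 0.01], [0, 0, 0, -0.0063, 0, 0, 0.01], [0, 0, 0, 0, 0, 0, 0.01], [0, 0, 0, 0, 0, 0, 0.01]]}' > m.json && python3 drive.py m.json; python3 st.py;  python3 - <<'E'
from h import *
B=ctrl.grab_frame("scene")[...,::-1]
cv2.imwrite("pics/scene2.png",B)
cv2.imwrite("pics/q.png",cv2.resize(B[155:225,215:315],(800,560),interpolation=2))
E
```

```text
t: 7.3
tool_pos: [0.5209, -0.028, 0.0627]
orientation: [-0.405, -3.115, -0.0]
contact_force: [-0.9, 0.7, -1.7]
finger_gap: 0.0156
finger_force: 39.3
t 7.3 q [-0.0537  0.3512 -0.2896  0.9307  0.0001  0.2048] p [ 0.5209 -0.028   0.0627] yaw_x 165.1862298965399 tilt [-0.0006  0.0001 -1.    ] F [-0.9102  0.6948 -1.7262] gap 0.015560828469316479 ff 39.327701926231384
```

View pics/q.png

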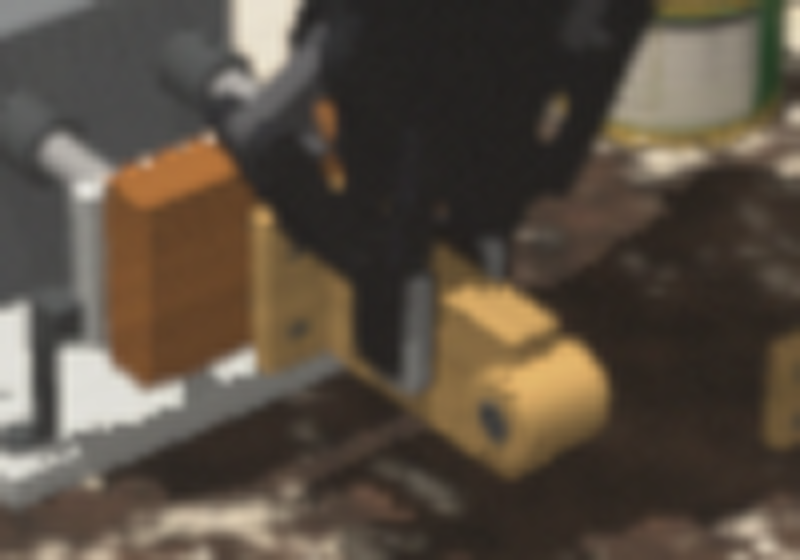

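The plate is just short of the rail and parallel to it. Its left front edge is at crop u≈252 and the rail's front-left edge is at u≈150. I'll do a sub-pixel comparison of edges and holes in the same view.

Run:
```python
from h import *
np.set_printoptions(precision=2,suppress=True,linewidth=150)
yw=np.radians(-14.85); M=R.from_euler("z",yw).as_matrix()
g=cv2.imread("pics/scene2.png").astype(int)
O=np.array([.572,-.0433,0]); Bo=np.array([.5209,-.028,.0512])
print("rail edge front",proj("scene",[O+M@[0,.055,z] for z in(.05,.075,.1)]).tolist())
print("rail edge rear",proj("scene",[O+M@[.02,.055,z] for z in(.05,.075,.1)]).tolist())
print("plate front",proj("scene",[Bo+M@[.045,.028,z] for z in(0,.025,.05)]).tolist())
print("plate back",proj("scene",[Bo+M@[.037,.028,z] for z in(0,.025,.05)]).tolist())
print("hole",proj("scene",Bo+M@[.037,.0185,.0125]).tolist(), "boss",proj("scene",Bo+M@[-.039,.014,.022]).tolist())
print(np.arange(225,256))
for v in(190,193,196): print(v,g[v,225:256,2],"\nG",g[v,225:256,1])
u=246; print("col 247 v180-206",g[180:206,247,2]); print("col 235 v 195..210",g[195:210,236,2])
print(g[190:202,248:256,2])
```

```text
rail edge front [[234.22530881204327, 202.2402103701341], [234.03304319710801, 192.43254997475728], [233.83575944258422, 182.3689092840092]]
rail edge rear [[228.79935793943844, 198.12420091484012], [228.54044687263757, 188.38580381607943], [228.27486310033882, 178.3964268860405]]
plate front [[246.01330192352484, 199.49271809571766], [245.9731606182577, 189.71602265816225], [245.93197877809885, 179.68589767563395]]
plate back [[248.26512215157004, 201.14303324573126], [248.25373622756746, 191.33853956123212], [248.24205366080125, 181.278604851327]]
hole [[251.79442164495745, 194.78602566471508]] boss [[276.39772303212277, 206.43175319988163]]
[225 226 227 228 229 230 231 232 233 234 235 236 237 238 239 240 241 242 243 244 245 246 247 248 249 250 251 252 253 254 255]
190 [141 136 119 118 124 125 124 123 117 104 103 103 104 104 105 105 106 105 104 100 101 118 139 131 116 113 113 114 113 114 118] 
G [139 134 110  92  82  82  82  82  79  70  69  69  71  69  70  71  70  70  69  68  69  88 110 104  92  89  90  91  91  90  94]
193 [107 132 115 114 123 125 125 127 122 108 104 103 101  99  9
[... 379 characters left out ...]
66  66  67  67  67  67  67  66  69  88 110 106  94  87  74  69  80  91  96]
col 247 v180-206 [100 161 182 156 152 147 144 143 143 141 139 139 140 145 147 144 140 139 143 153 151 129 112 108 104  88]
col 235 v 195..210 [ 97  95  97 100  99  98 100 132 191 219 199 127 111 108  99]
[[131 116 113 113 114 113 114 118]
 [131 117 115 115 117 118 116 118]
 [133 120 118 119 120 120 117 116]
 [138 124 121 120 119 116 115 116]
 [140 125 119 113 108 109 114 120]
 [137 121 112  98  84  95 113 122]
 [133 119 107  87  79  97 114 122]
 [132 119 111 100 100 112 115 120]
 [133 120 115 112 110 113 111 115]
 [136 121 115 112 107 109 109 107]
 [136 118 111 108 106 105 108 107]
 [128 117 108 104 107 107 104  97]]
```

Converted, -0.004 m / 0.8 = -0.005, -0.003 m / 0.8 = -0.0038.

```bash
sed -i 's/^if len/n=np.array([.9666,-.2563,0]); print("Fx",o["contact_force"]@n,"gap",(np.array([.572,-.0433,0])-o["tool_pos"])@n-.045)\nif len/' st.py
f(){ python3 st.py | grep Fx; }; f
echo '{"motion": [[0, 0, 0, -0.005, 0, 0, 0.01], [0, 0, 0, -0.0038, 0, 0, 0.01], [0, 0, 0, 0, 0, 0, 0.01], [0, 0, 0, 0, 0, 0, 0.01], [0, 0, 0, 0, 0, 0, 0.01]]}' > m.json && python3 drive.py m.json>/dev/null; f
echo '{"motion": [[0, 0, 0, -0.0025, 0, 0, 0.01], [0, 0, 0, 0, 0, 0, 0.01], [0, 0, 0, 0, 0, 0, 0.01]]}' > m.json && python3 drive.py m.json>/dev/null; f
echo '{"motion": [[0, 0, 0, -0.0025, 0, 0, 0.01], [0, 0, 0, 0, 0, 0, 0.01], [0, 0, 0, 0, 0, 0, 0.01]]}' > m.json && python3 drive.py m.json>/dev/null; f
echo '{"motion": [[0, 0, 0, -0.0025, 0, 0, 0.01], [0, 0, 0, 0, 0, 0, 0.01], [0, 0, 0, 0, 0, 0, 0.01]]}' > m.json && python3 drive.py m.json>/dev/null; f
echo '{"motion": [[0, 0, 0, -0.0025, 0, 0, 0.01], [0, 0, 0, 0, 0, 0, 0.01], [0, 0, 0, 0, 0, 0, 0.01]]}' > m.json && python3 drive.py m.json>/dev/null; f;python3 st.py
```

```text
Fx -0.24997332083149712 gap 0.008572024396848656
Fx -0.5541181624172091 gap 0.0008355181594840375
Fx 0.9088848827195937 gap -0.0012840178434747537
Fx -0.06002926871022322 gap -0.00337470215722218
Fx 0.14107663203406617 gap -0.005296907232489885
Fx -1.5268309172593961 gap -0.0072079819389557
t 8.7667 q [-0.0605  0.3788 -0.2485  0.9438  0.0001  0.1991] p [ 0.5358 -0.0324  0.0628] yaw_x 165.12674216394774 tilt [-0.0002  0.0001 -1.    ] F [-1.4972  0.3108 -0.7409] gap 0.015241898528287572 ff 39.37456011772156
Fx -1.5268309172593961 gap -0.0072079819389557
```

Converted, -0.002 m / 0.8 = -0.0025.

```bash
f(){ python3 st.py | grep Fx; }
for i in 1; do echo '{"motion": [[0, 0, 0, -0.0025, 0, 0, 0.01], [0, 0, 0, 0, 0, 0, 0.01], [0, 0, 0, 0, 0, 0, 0.01]]}' > m.json && python3 drive.py m.json>/dev/null; f
echo '{"motion": [[0, 0, 0, -0.0025, 0, 0, 0.01], [0, 0, 0, 0, 0, 0, 0.01], [0, 0, 0, 0, 0, 0, 0.01]]}' > m.json && python3 drive.py m.json>/dev/null; f; echo '{"motion": [[0, 0, 0, 0, 0, 0, 0.01]]}' > m.json && python3 drive.py m.json>/dev/null; f;  echo '{"motion": [[0, 0, 0, 0, 0, 0, 0.01]]}' > m.json && python3 drive.py m.json>/dev/null; f; done
python3 - <<'E'
from h import *
for i in range(1): B=ctrl.grab_frame("scene")[...,::-1]
cv2.imwrite("pics/scene3.png",B)
cv2.imwrite("pics/r.png",cv2.resize(B[155:225,215:315],(800,560),interpolation=2))
E
```

```text
Fx -1.4138493019502971 gap -0.009215005236345442
Fx -4.229254970836748 gap -0.011201288082304896
Fx -3.312659193313415 gap -0.01117889335698631
Fx -3.5168555213595307 gap -0.011120678207377499
```

View pics/r.png

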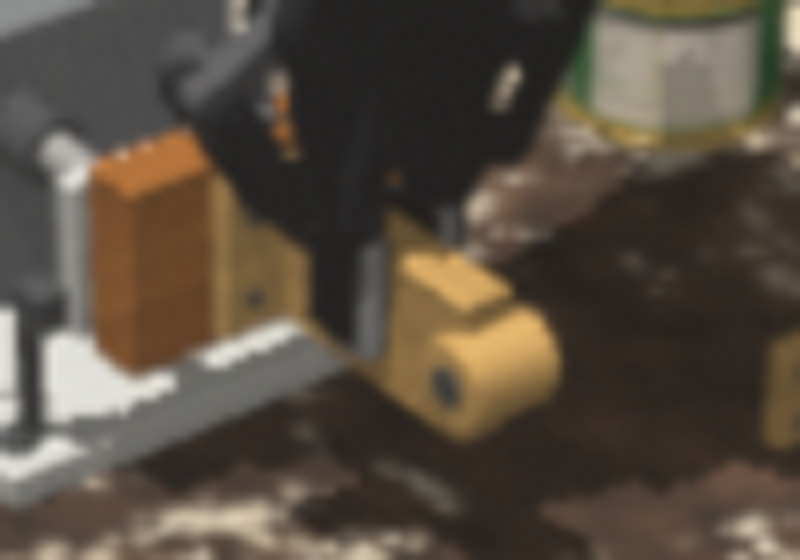

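The plate is touching and the rail has moved back about 7 mm at about 3.5 N. The rail's front-left edge is at crop u≈134 and the plate's front edge at u≈210. I'll check the offset numerically.

Run:
```python
from h import *
np.set_printoptions(precision=2,suppress=True,linewidth=170)
yw=np.radians(-14.85); M=R.from_euler("z",yw).as_matrix()
g=cv2.imread("pics/scene3.png").astype(int)
O=np.array([.572,-.0433,0])+M@[.007,0,0]
print("rail front",proj("scene",[O+M@[0,.055,z] for z in(.05,.075,.1)]).round(2).tolist())
print("plate front",proj("scene",[O+M@[0,.028,z] for z in(.05,.075,.1)]).round(2).tolist())
print("plate back",proj("scene",[O+M@[-.008,.028,z] for z in(.05,.075,.1)]).round(2).tolist())
print("hole",proj("scene",O+M@[-.008,.0185,.0625]).tolist())
print(np.arange(222,250))
for v in range(184,196,2): print(v,g[v,222:250,2])
print(g[187:197,243:251,2]); print("col243",g[172:202,243,2])
```

```text
rail front [[232.31, 200.79], [232.1, 191.0], [231.87, 180.97]]
plate front [[242.39, 196.58], [242.31, 186.87], [242.22, 176.92]]
plate back [[244.6, 198.2], [244.54, 188.46], [244.49, 178.48]]
hole [[248.08741548478795, 191.90347343923952]]
[222 223 224 225 226 227 228 229 230 231 232 233 234 235 236 237 238 239 240 241 242 243 244 245 246 247 248 249]
184 [116 141 134 121 119 119 119 121 121 114 101 101 103 102 103 104 104 105 107 120 138 132 116 113 110 106 106 101]
186 [115 142 136 119 115 120 122 122 123 119 104 105 104 104 102 103 102 102 102 113 134 129 115 113 112 110 112 117]
188 [112 140 135 117 116 124 126 126 126 119 104 102 103 103 104 104 104 105 105 115 137 133 119 119 121 118 114 116]
190 [108 135 136 119 118 122 122 124 125 120 107 105 106 105 105 105 104 102  98 116 144 139 121 118 112 110 113 113]
192 [ 69 103 133 120 121 125 126 128 128 122 107 103 102 100  99  98  98  98  98 113 138 133 115 102  79  83 105 116]
194 [ 63 101 131 114 113 123 123 121 121 114 100  98  98  98  98 100  99 100 100 114 137 133 118 116 115 115 117 127]
[[131 116 116 117 116 114 116 125]
 [133 119 119 121 118 114 116 123]
 [139 122 121 120 117 112 113 122]
 [139 121 118 112 110 113 113 123]
 [136 117 109  94  92 109 114 124]
 [133 115 102  79  83 105 116 125]
 [133 116 107  95  99 111 116 125]
 [133 118 116 115 115 117 127 137]
 [135 118 120 127 138 152 171 179]
 [138 127 144 170 190 204 218 211]]
col243 [ 39  39  38  38  47  77 117 131 136 133 131 133 132 132 129 131 133 139 139 136 133 133 133 135 138 168 218 216 177 117]
```

Differences between plate and rail are about 0.5 mm sideways and 0.8 mm too high. I'll back off, correct them, and press to about 20 mm.

The rows are not in the units I measure in: shifts go in shares of 0.8 m and turns go in shares of 4 rad. I convert before sending: 0.006 m / 0.8 = 0.0075, -0.004 m / 0.8 = -0.005.

```bash
echo '{"motion": [[0, 0, 0, 0.0075, 0, 0, 0.01], [0, 0, 0, 0.0075, 0, 0, 0.01], [0, 0, 0, 0, -0.0005, 0.0011, 0.01], [0, 0, 0, 0, 0, 0, 0.01], [0, 0, 0, -0.005, 0, 0, 0.01], [0, 0, 0, -0.005, 0, 0, 0.01], [0, 0, 0, -0.0038, 0, 0, 0.01], [0, 0, 0, -0.0038, 0, 0, 0.01], [0, 0, 0, 0, 0, 0, 0.01]]}' > m.json && python3 drive.py m.json>/dev/null; python3 st.py
echo '{"motion": [[0, 0, 0, -0.0025, 0, 0, 0.01], [0, 0, 0, -0.0025, 0, 0, 0.01], [0, 0, 0, -0.0025, 0, 0, 0.01], [0, 0, 0, -0.0025, 0, 0, 0.01], [0, 0, 0, -0.0019, 0, 0, 0.01], [0, 0, 0, -0.0013, 0, 0, 0.01], [0, 0, 0, 0, 0, 0, 0.01], [0, 0, 0, 0, 0, 0, 0.01], [0, 0, 0, 0, 0, 0, 0.01], [0, 0, 0, 0, 0, 0, 0.01]]}' > m.json && python3 drive.py m.json>/dev/null; python3 st.py
```

```text
t 10.2333 q [-0.0636  0.3914 -0.2323  0.9476  0.0002  0.1962] p [ 0.5418 -0.0345  0.0617] yaw_x 165.1147088683631 tilt [-0.0005  0.0002 -1.    ] F [-4.5101  1.2244  0.2389] gap 0.015275760036345704 ff 39.63511884212494
Fx -4.673227684492009 gap -0.013581282013936526
t 11.0667 q [-0.067   0.4094 -0.2054  0.9582  0.0004  0.1926] p [ 0.5506 -0.0368  0.0615] yaw_x 165.1257672558791 tilt [-0.0022  0.0005 -1.    ] F [-7.667   3.8765  2.0747] gap 0.015681118101583822 ff 39.90187704563141
Fx -8.404459065432595 gap -0.02263827413009406
```

Converted, -0.0015 m / 0.8 = -0.0019.

```bash
echo '{"motion": [[0, 0, 0, -0.0019, 0, 0, 0.01], [0, 0, 0, 0, 0, 0, 0.01], [0, 0, 0, 0, 0, 0, 0.01], [0, 0, 0, 0, 0, 0, 0.01], [0, 0, 0, 0, 0, 0, 0.01], [0, 0, 0, 0, 0, 0, 0.01], [0, 0, 0, 0, 0, 0, 0.01], [0, 0, 0, 0, 0, 0, 0.01]]}' > m.json && python3 drive.py m.json>/dev/null; python3 st.py
python3 - <<'E'
from h import *
np.set_printoptions(precision=2,suppress=True,linewidth=170)
B=ctrl.grab_frame("scene")[...,::-1]; cv2.imwrite("pics/scene4.png",B); cv2.imwrite("pics/z.png",cv2.resize(B[145:225,195:305],(800,582),interpolation=2))
yw=np.radians(-14.85); M=R.from_euler("z",yw).as_matrix(); g=B.astype(int)
O=np.array([.572,-.0433,0])+M@[.02,0,0]
print("rail front",proj("scene",O+M@[0,.055,.075]),"plate front,back",proj("scene",[O+M@[0,.028,.075],O+M@[-.008,.028,.075]]),"hole",proj("scene",O+M@[-.008,.0185,.0625]))
print(np.arange(222,246))
for v in range(182,190,2): print(v,g[v,222:246,2])
print(g[184:194,239:247,2])
E
```

```text
t 11.7333 q [-0.0675  0.4121 -0.2013  0.9598  0.0004  0.1921] p [ 0.5519 -0.0372  0.0615] yaw_x 165.12588240855203 tilt [-0.0023  0.0006 -1.    ] F [-9.271   3.2551  1.6288] gap 0.015076114241549953 ff 39.903579354286194
Fx -9.795595984286878 gap -0.02402024913306875
rail front [[228.54 188.39]] plate front,back [[238.72 184.32]
 [240.92 185.88]] hole [[244.47 189.33]]
[222 223 224 225 226 227 228 229 230 231 232 233 234 235 236 237 238 239 240 241 242 243 244 245]
182 [127 128 121 121 121 117 106 103 103 104 106 105 105 105 105 116 133 136 125 117 115 113 112 110]
184 [121 122 123 125 126 121 110 106 105 105 105 103 103 103 106 115 130 136 125 116 116 115 116 116]
186 [123 125 127 126 125 119 109 104 104 106 106 106 107 108 107 115 130 139 131 122 121 122 122 118]
188 [124 126 124 125 125 123 114 106 106 107 106 105 103 101  99 109 131 145 136 121 116 110 112 115]
[[136 125 116 116 115 116 116 122]
 [135 127 118 118 119 120 121 123]
 [139 131 122 121 122 122 118 118]
 [144 135 123 122 120 119 116 118]
 [145 136 121 116 110 112 115 119]
 [140 132 116 102  86  97 115 116]
 [138 130 113  97  84  99 115 117]
 [137 129 117 112 109 114 118 121]
 [139 131 119 118 117 118 127 144]
 [140 133 122 128 135 145 169 194]]
```

View pics/z.png

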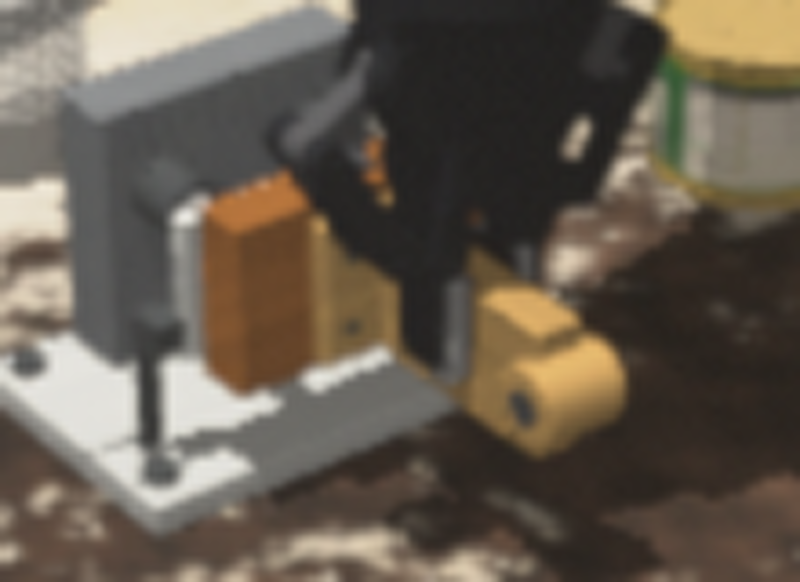

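Pressed position: the plate sits flat on the rail, the holes agree to about 0.5 mm, the pointer stands on the base plate, and the force is about 9.8 N with a 40 N grip. Handing in.

```bash
python3 -c "
from cell import ctrl
print(ctrl.hand_in())"
```

```text
the job is handed in; nothing more can be done
None
```

I handed the job in at about 12 s, with the larger bracket held at 40 N and its plate pressed against the rail at about 9.8 N. The holes line up to within about 0.5 mm by camera; no verdict came back.

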